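Load the derusting tumbler and hold its run knob down

TASK

Tip the loading tray by its red bar so that all three rusty nuts slide off it into the tumbler's bowl. Then fit the loose black control knob onto the D-shaped shaft of the control box, turned so that its flat matches the shaft's flat, push it fully home and press it down against the spring to run the tumbler; finish with the gripper still holding the knob pressed down, not letting go. Leave the masking tape and the brass pipe elbow lying where they are.

Things in the scene. Friction and masses are not known exactly. Their poses are not given: they have to be found in the camera images.
- tray_bar (a point): Centre of the red round grip bar (12 mm thick, 80 mm clear between its two posts) over the robot-side end of the aluminium loading tray, 58 mm above the tray's floor, 40 mm above its walls; can be pinched from above. The bar runs along y; x points along the tray to the bowl, z square to its floor (the frame tilts with the tray). Tray 155 x 90 mm, 0.22 kg, open at its bowl end.
- tray_hinge (a point): Middle of the tray's hinge axis, which is level and runs along this frame's y, beside the near rim of the bowl; it does not move. z is up, x points to the bowl. The grip bar starts 128 mm from it towards -x and 60 mm above it, and swings up and over towards the bowl about it.
- tray (a joint): Tilt of the loading tray: 0 lying level, grows as its bar is lifted, stop at 1.2 rad. The nuts slide off for certain at 0.9 rad or more. Light friction and damping only: the tray sinks back when let go, which is fine.
- bowl_in (a point): Centre of the inner floor of the orange tumbler bowl: round, 110 mm wide at its floor and 142 mm at its rim, rim 66 mm above this point. z up. The bowl stands on a blue housing fixed to the table.
- nut1: One of three alike rusty brown hexagon nuts (35 x 30 x 16 mm, 0.07 kg) that lie flat and loose on the loading tray. Origin: centre of its underside, z up at the start.
- nut2: One of three alike rusty brown hexagon nuts (35 x 30 x 16 mm, 0.07 kg) that lie flat and loose on the loading tray. Origin: centre of its underside, z up at the start.
- nut3: One of three alike rusty brown hexagon nuts (35 x 30 x 16 mm, 0.07 kg) that lie flat and loose on the loading tray. Origin: centre of its underside, z up at the start.
- knob_mid (a point): Centre (half-way up) of the loose black knob, which stands upright on its round skirt (52 mm diameter, 20 mm high). On the skirt stands a grip bar 46 mm long along x, 14 mm thick along y, 26 mm high (46 mm in total; its top is 23 mm above this point, the skirt's top 3 mm below). z up. A white line marks the bar's -x end; the bore's flat is on that side.
- knob: The same knob, 0.08 kg; origin at the centre of its underside, same axes. The blind D-shaped bore in the underside is 16 mm deep, centred: 22 mm diameter with a flat on the -x side, 6 mm from the axis (1 mm play all round the shaft, chamfered mouth).
- shaft_top (a point): Top centre of the upright steel D-shaft on a grey control box (100 x 100 x 50 mm, fixed). 20 mm diameter, flat on its -x side 5 mm from the axis (white tick on the lid on that side), tip chamfered 2 mm, 26 mm out of the box when up; cannot turn. z up. The knob goes on only with its x axis pointing the same way as this one; fully home, the knob's centre is 7 mm above this point.
- run_shaft (a joint): How far the shaft is pressed down into the box, in m: 0 up, 0.008 at its stop. A spring pushes it up with 4 N at the start and about 9 N at the stop. The tumbler runs from 0.0045.
- masking_tape: Roll of masking tape lying on the table, 105 mm across, 25 mm high; to be left alone. Origin under its centre.
- pipe_elbow: Brass pipe elbow lying on the table, 59 x 59 x 35 mm; to be left alone. Origin under its centre.

How it is judged:
By the outcome, as a careful person would: the job done as asked, in the order asked, and still so for the second after the job is handed in, while the arm keeps its last pose, push and grip.
It also fails if it takes over 45 s, if anything falls off the work surface, if the arm or the gripper's body presses on something with over 40 N, if the wrist force passes 120 N, or if a joint passes its speed limit or range.

ROBOT

A 6-joint arm with a two-finger parallel gripper is mounted at the origin on a cart in front of the work surface, level with it; the furniture and walls round the work are solid. World frame = base frame: x ahead of the robot, y to its left, z up, the work surface at z = 0. Lengths are in m, angles in rad, forces in N, time in s.
With the tool pointing down it reaches from about 0.25 to 0.775 m from the base axis. Payload 4 kg.
Tool frame: the origin (TCP) lies midway between the tips of the shut fingers; the grasp point (between the pads) lies 19 mm behind it (robot.tcp_to_grasp is the distance from the TCP to the grasp point, in m); z points along the fingers, y is the line along which they close (so a half turn about z gives the same grasp; the last joint's range is limited). The gripper opens to 94 mm and grips with 3 to 60 N. Pads are 16 mm wide; open, the fingers measure 119 mm over their backs; the gripper's body (75 mm by 177 mm) begins 78 mm behind the grasp point.
Start: joints at [1.036, 0.087, 1.371, -0, 1.684, -0.103], TCP at [0.23, 0.5, 0.206] pointing down, gripper open.
Joint ranges: [-3.1, 3.1], [-0.76, 2.03], [0.27, 2.55], [-1.08, 4.22], [0.17, 2.65], [-2.57, 2.57]. Speed limits (rad/s): [2.79, 2.79, 3.14, 3.14, 3.14, 3.14].

INTERFACE

Orientations are given as [roll, pitch, yaw] about the fixed x, y, z axes, in that order (R = Rz(yaw) Ry(pitch) Rx(roll)).
In Python, from bench import robot, viewer gives the robot as it stands. The module is installed in compiled form; this text tells all that it offers.
- The arm moves only by the shell command python3 -m handwheel 'ROWS' [OPENING]. ROWS is JSON, a list of rows, each a list of 6 numbers: the shift along the tool's x, y, z in units of 0.2 m (1.0 is 0.2 m), then the turn, a rotation vector about the tool's x, y, z in units of 30 degrees (1.0 is 30 degrees). In form: [[x, y, z, wx, wy, wz], ...]. A call has 1 to 10 rows; each row is the pose to reach, as a shift and turn from the pose commanded when the call began, along the tool's axes at that moment; what a row does not reach only later rows make up. A row lasts 1/12 s, in which the tool goes at most 41.7 mm and 7.16 degrees, less where a joint would pass 70% of its speed; a pose out of reach is approached as far as the arm can. A call with a number of a shift or a turn outside -1 to 1 is refused whole. A call with a gripper value outside its range is refused whole. OPENING is the gripper's target within -1 to 1 (shut at 1, half-way at 0, fully open at -1), set as the call begins (- or left out, the last holds). The fingers move at their own pace and stop on an object; the grip force is fixed at half the most. Time passes only in rows, so rows that repeat a pose let the fingers close. It gives the time, the measured TCP pose, the force, the opening and the grip force at its end, in the units of the state.
- robot.get_obs(): the state, without advancing time (a new reading comes with each control period).
- viewer.snapshot(name): name is "side" or "top"; returns the picture (384x512x3 uint8, red, green, blue); there is no depth.
- viewer.calibration(name): a dict with "fx", "fy", "cx", "cy" (pixels), "R" (3x3) and "t" (3): a world point X has camera coordinates R X + t. Camera axes: x right, y down, z forward; pixel columns grow to the right and rows downward; lengths in m; the calibration is good to about 2 mm. A picture is of the moment at which its call begins. calibration takes no time and is no camera call.
- robot.close_job(): hands the job in; it is judged then, once.
The state is a dict: "time": time; "joint_positions": joint angles; "qvel": joint speeds; "joint_torque": joint torques, N m; "tool_pos": TCP position; "ee_rot": TCP orientation; "wrist_force": force on the tool from outside, world axes, zero at the start; "wrist_torque": the same for the moment, N m; "width": finger opening in m; "finger_force": force on a finger pad.
Only numpy, scipy, OpenCV 4.12 (cv2) and the standard library are available. Lean on these libraries where they do the work, as an engineer would, in place of code of your own. Each camera call takes 0.05 s, during which the arm holds its last target. There are 200 camera calls.

## Working session

There is one attempt and no reset: what is moved stays moved. The work goes in short steps, Python scripts to look and compute and a shell command to move; the robot and the scene stay as the last step left them, time stands still between calls to the robot, and variables do not carry over. Pictures are saved under pics/ and viewed, at most 10 in all, crops included, and the job is handed in when it is done.

```bash
mkdir -p pics
python3 - <<'E'
from bench import robot, viewer
import cv2
for n in("side","top"):
    im=viewer.snapshot(n); cv2.imwrite(f"pics/{n}0.png",cv2.resize(im[:,:,::-1],(800,600),interpolation=cv2.INTER_CUBIC))
    c=viewer.calibration(n); print(n,c)
o=robot.get_obs(); print(o["time"],o["tool_pos"],o["ee_rot"],o["width"])
E
```

```text
side {'fx': 356.8862913085077, 'fy': 356.8862913085077, 'cx': 253.92527617433998, 'cy': 190.47806930571357, 'R': array([[ 0.83279535, -0.55356585, -0.00409397],
       [-0.34237912, -0.50924237, -0.7895877 ],
       [ 0.43500396,  0.65896666, -0.61362407]]), 't': array([-0.55063317,  0.15073975,  0.87562303])}
top {'fx': 460.7264265855503, 'fy': 460.7264265855503, 'cx': 262.45620281387664, 'cy': 193.77821881790516, 'R': array([[ 0.00394008, -0.99982723, -0.0181657 ],
       [-0.99271994, -0.00172394, -0.12043313],
       [ 0.12038101,  0.01850797, -0.99255522]]), 't': array([-0.21634348,  0.55346734,  1.13708935])}
0.1 [0.22993337 0.49909084 0.20442447] [-3.13962515e+00 -1.97400519e-04  2.70975560e+00] 0.09382889556257396
```

View pics/top0.png

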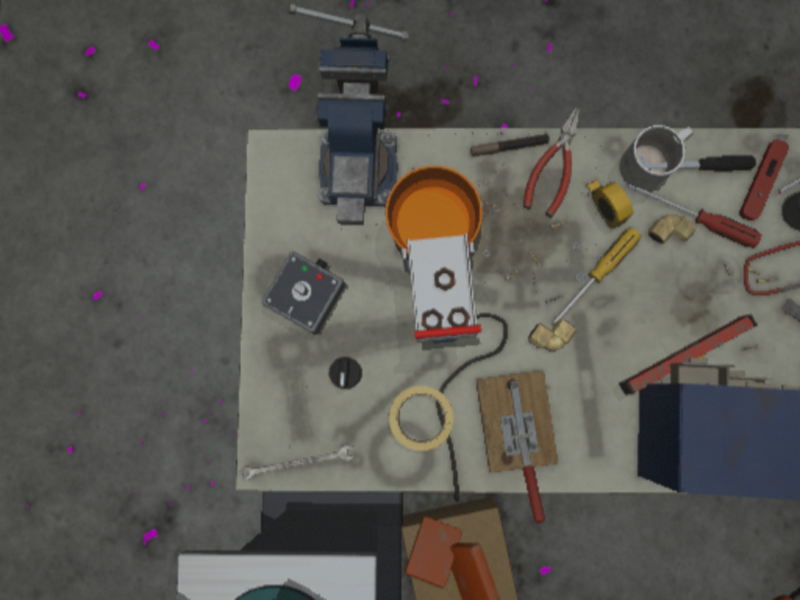

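View pics/side0.png

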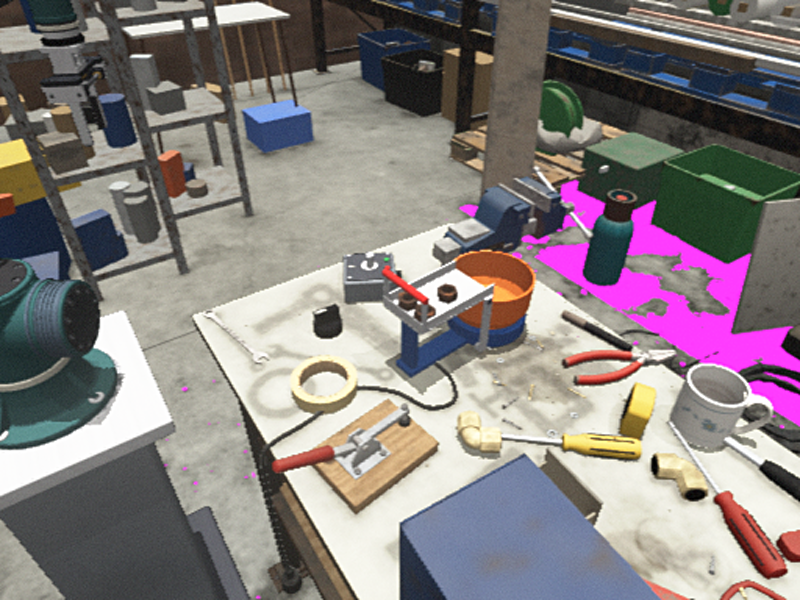

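The top view shows the bowl at about (434,210), the tray at (443,285) with its red bar at (447,331), the control box at (303,291) and the knob at (345,373). The side view shows the bar at (405,284), the knob at (327,321) and the shaft at (371,262). I'll enlarge both.

Run:
```python
import cv2
from bench import viewer
def crop(n,u0,v0,w,h,s):
    im=viewer.snapshot(n)[v0:v0+h,u0:u0+w,::-1]
    return cv2.resize(im,None,fx=s,fy=s,interpolation=cv2.INTER_CUBIC)
cv2.imwrite("pics/t1.png",crop("top",160,130,160,120,5))
cv2.imwrite("pics/s1.png",crop("side",190,145,160,120,5))
```

```text
(no output)
```

View pics/t1.png

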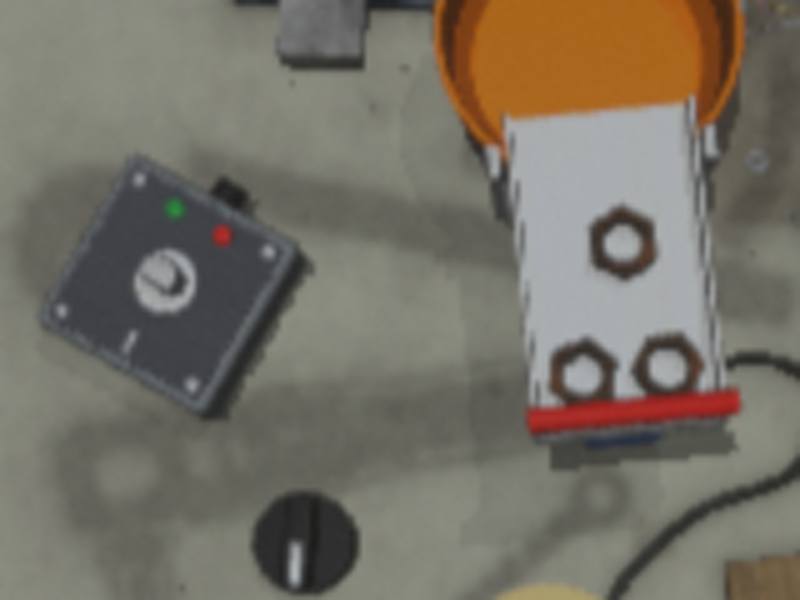

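View pics/s1.png

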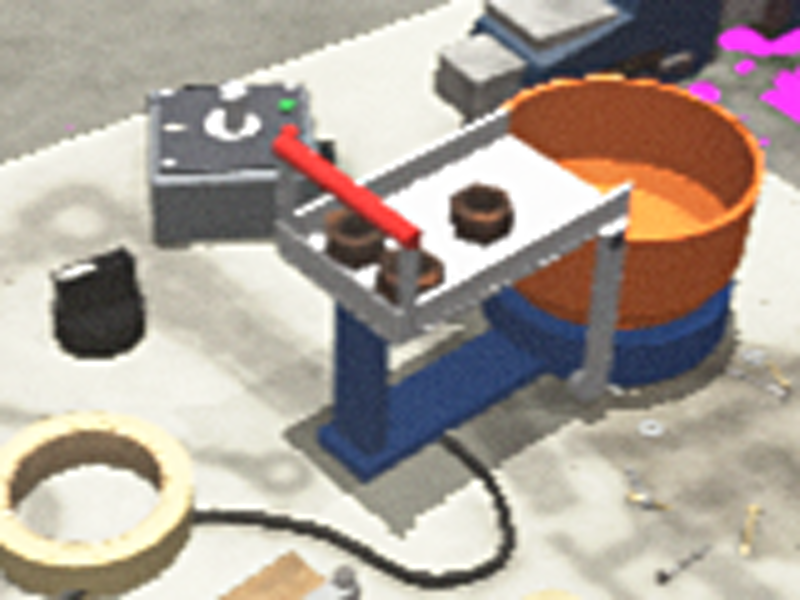

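The top crop shows the bar ends at (530,417) and (740,402), the lid corners at (137,157), (300,248), (205,413) and (42,318), the tick at (130,341), and the knob disc at (305,543) with its white line at x≈295. The side crop shows the bar ends at (287,139) and (413,238). Next I'll triangulate, plus a contrast-stretched close-up of the knob and shaft.

```bash
cat > h.py <<'E'
import numpy as np, cv2
from bench import robot, viewer
from scipy.spatial.transform import Rotation as Ro
C={n:viewer.calibration(n) for n in("top","side")}
O={"top":(160,130),"side":(190,145)}
def ray(n,p,o=None,s=5):
    c=C[n];o=o or O[n];u=(o[0]+(p[0]+.5)/s-.5-c["cx"])/c["fx"];v=(o[1]+(p[1]+.5)/s-.5-c["cy"])/c["fy"]
    return -c["R"].T@c["t"], c["R"].T@np.array([u,v,1])
def at(n,p,z,**k):
    a,d=ray(n,p,**k);return a+d*(z-a[2])/d[2]
def tri(pt,ps):
    a,d=ray("top",pt);b,e=ray("side",ps);s=np.linalg.lstsq(np.c_[d,-e],b-a,rcond=None)[0]
    p,q=a+s[0]*d,b+s[1]*e;return (p+q)/2,np.linalg.norm(p-q)
def proj(n,X,s=5):
    c=C[n];p=c["R"]@X+c["t"];return (np.array([c["fx"]*p[0]/p[2]+c["cx"],c["fy"]*p[1]/p[2]+c["cy"]])-O[n]+.5)*s-.5
def go(target,yaw,tilt=0):
    "shift/turn in row units from present commanded pose (taken as measured) to a tool-down pose of yaw"
    o=robot.get_obs();R0=Ro.from_euler("xyz",o["ee_rot"])
    R1=Ro.from_euler("xyz",[np.pi,tilt,yaw]) if np.isscalar(yaw) else yaw
    return (R0.inv().apply(np.array(target)-o["tool_pos"])/.2).round(3),(( R0.inv()*R1).as_rotvec()/np.radians(30)).round(3)
E
python3 - <<'E'
from h import *
np.set_printoptions(precision=4,suppress=True)
for a,b in(((530,417),(287,139)),((740,402),(413,238)),((635,410),(350,188))): print("bar",tri(a,b))
q=[at("top",p,.05) for p in((137,157),(300,248),(205,413),(42,318))]
for i in range(4): print("lid",q[i],np.linalg.norm(q[i]-q[i-1]),np.degrees(np.arctan2(*(q[i]-q[i-1])[1::-1])))
c=np.mean(q,0);t=at("top",(130,341),.05);print("c",c,"tick x dir",np.degrees(np.arctan2(*(c-t)[1::-1])))
print("shaft top pix for c",proj("top",c+[0,0,.026]), proj("side",c+[0,0,.026]))
print("knob disc at .02",at("top",(305,543),.02),"line",at("top",(295,585),.046),at("top",(295,543),.046))
print("hinge-ish tray corners",at("top",(508,120),.13),at("top",(692,97),.13))
ims=[]
for n,(u,v) in (("top",(205,225)),("top",(178,172)),("side",(194,190)),("side",(222,157))):
    im=viewer.snapshot(n)[v:v+36,u:u+50,::-1] if 0 else viewer.snapshot(n)[v:v+28,u:u+38,::-1]
    im=cv2.resize(im,(380,280),interpolation=cv2.INTER_CUBIC).astype(float)
    if n=="top" and u==205 or u==194: im*=3
    ims.append(np.clip(im,0,255).astype(np.uint8))
cv2.imwrite("pics/z.png",np.vstack([np.hstack(ims[:2]),np.hstack(ims[2:])]))
E
```

```text
bar (array([ 0.4937, -0.2245,  0.1752]), np.float64(0.0004485535379061163))
bar (array([ 0.5001, -0.317 ,  0.1738]), np.float64(0.0016537933779812509))
bar (array([ 0.4972, -0.271 ,  0.1738]), np.float64(9.187111986476089e-05))
lid [ 0.6349 -0.0242  0.05  ] 0.09393035322808868 -29.192661331485052
lid [ 0.5885 -0.1074  0.05  ] 0.09523801197400172 -119.14216368678383
lid [ 0.5054 -0.0613  0.05  ] 0.09508464587340454 150.97311216529522
lid [0.5529 0.0216 0.05  ] 0.09551907511861348 60.16552674288716
c [ 0.5704 -0.0428  0.05  ] tick x dir -34.41771904876599
shaft top pix for c [162.1256 276.2952] [232.802   88.5926]
knob disc at .02 [ 0.4418 -0.1088  0.02  ] line [ 0.4205 -0.107   0.046 ] [ 0.4412 -0.1067  0.046 ]
hinge-ish tray corners [ 0.6371 -0.2133  0.13  ] [ 0.6481 -0.2996  0.13  ]
```

View pics/z.png

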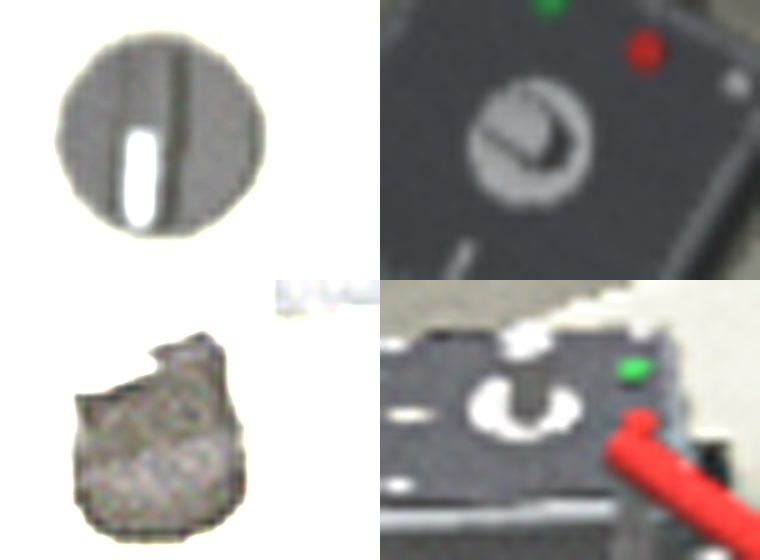

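Contrast crop: the knob's white line runs from (143,130) to (140,225), so its yaw is about −2°. The shaft's flat edge runs from (480,128) to (530,168), and the washer is centred at (531,143). I'll refine these values and plan the first move.

Run:
```python
from h import *
np.set_printoptions(precision=4,suppress=True)
kw=lambda o:dict(o=o,s=10)
K=kw((205,225));S=kw((178,172))
e=[at("top",p,.046,**K) for p in((168,45),(162,230),(143,130),(140,225))]
for a,b in((0,1),(2,3)): print("knob yaw",np.degrees(np.arctan2(*(e[a]-e[b])[1::-1])))
print("disc(.02)",at("top",(160,135),.02,**K),"bar line mid",e[2:])
w=at("top",(151,143),.05,**S);print("washer",w)
f=[at("top",p,.076,**S) for p in((100,128),(150,168))];d=f[1]-f[0];print("flat",f,np.degrees(np.arctan2(d[1],d[0]))+90)
print("washer side",at("side",(145,128),.05,o=(222,157),s=10),"shaft top D centroid side",at("side",(146,61),.076,o=(222,157),s=10))
t=at("top",(130,341),.05);print("tick",np.degrees(np.arctan2(*(w-t)[1::-1])))
# knob side: skirt-bottom extents
print("knob side disc bottom front", at("side",(160,262),0,o=(194,190),s=10))
c,s=np.cos(np.radians(4.5)),np.sin(np.radians(4.5));print("hinge",np.array([.4972,-.271,.174])+[.128*c,.128*s,-.06])
print(go([.497,-.271,.27],np.radians(94.5)))
```

```text
knob yaw -1.0223592089249565
knob yaw -0.9399244719767259
disc(.02) [ 0.4422 -0.1087  0.02  ] bar line mid [array([ 0.4428, -0.1073,  0.046 ]), array([ 0.4194, -0.1069,  0.046 ])]
washer [ 0.5716 -0.0399  0.05  ]
flat [array([ 0.5717, -0.0318,  0.076 ]), array([ 0.5618, -0.0443,  0.076 ])] -38.27190696896156
washer side [ 0.5701 -0.0409  0.05  ] shaft top D centroid side [ 0.5695 -0.0443  0.076 ]
tick -29.400039114712097
knob side disc bottom front [ 0.4296 -0.1288  0.    ]
hinge [ 0.6248 -0.261   0.114 ]
(array([-2.824, -2.94 , -0.323]), array([-0.   ,  0.   ,  2.025]))
```

```bash
python3 -m handwheel '[[-1,-1,-0.32,0,0,0],[-1,-1,-0.32,0,0,0],[-1,-1,-0.32,0,0,0],[-1,-1,-0.32,0,0,0],[-1,-1,-0.32,0,0,0],[-1,-1,-0.32,0,0,0],[-1,-1,-0.32,0,0,0],[-1,-1,-0.32,0,0,0]]' -0.3 && python3 -m handwheel '[[-1,-1,0,0,0,1],[-1,-1,0,0,0,1],[-1,-1,0,0,0,1],[-1,-1,0,0,0,1],[-1,-1,0,0,0,1],[-1,-1,0,0,0,1],[-1,-1,0,0,0,1],[-1,-1,0,0,0,1]]'
python3 -c "
from h import *
print(go([.497,-.271,.27],np.radians(94.5)))"
```

```text
time: 1.07
tool_pos: [0.3309, 0.2292, 0.272]
ee_rot: [3.14, 0.006, 2.7]
wrist_force: [-0.6, 0.9, 1.3]
width: 0.0605
finger_force: 0.0
time: 1.73
tool_pos: [0.4273, -0.0355, 0.2684]
ee_rot: [-3.14, 0.001, 2.179]
wrist_force: [0.1, 0.7, -0.9]
width: 0.0609
finger_force: 0.0
(array([-1.165, -0.387, -0.006]), array([-0.003,  0.002,  1.012]))
```

```bash
python3 -m handwheel '[[-1,-0.39,0,0,0,1],[-1,-0.39,0,0,0,1],[-1,-0.39,0,0,0,1],[-1,-0.39,0,0,0,1],[-1,-0.39,0,0,0,1],[-1,-0.39,0,0,0,1],[-1,-0.39,0,0,0,1]]' 
python3 -c "
from h import *
print(go([.497,-.271,.155],np.radians(94.5)))"
```

```text
time: 2.32
tool_pos: [0.4782, -0.2403, 0.268]
ee_rot: [-3.14, -0.002, 1.661]
wrist_force: [0.1, 0.7, -0.3]
width: 0.061
finger_force: 0.0
(array([-0.162,  0.081,  0.564]), array([-0.004, -0.004,  0.022]))
```

```bash
python3 -m handwheel '[[-0.16,0.08,0.1,0,0,0.02],[-0.16,0.08,0.25,0,0,0.02],[-0.16,0.08,0.4,0,0,0.02],[-0.16,0.08,0.5,0,0,0.02],[-0.16,0.08,0.56,0,0,0.02],[-0.16,0.08,0.56,0,0,0.02]]' && python3 -m handwheel '[[0,0,0,0,0,0],[0,0,0,0,0,0],[0,0,0,0,0,0],[0,0,0,0,0,0],[0,0,0,0,0,0],[0,0,0,0,0,0]]' 1
python3 - <<'E'
from h import *
ims=[viewer.snapshot("side")[130:280,170:370,::-1],viewer.snapshot("top")[110:260,150:350,::-1]]
cv2.imwrite("pics/g.png",np.hstack([cv2.resize(i,None,fx=2,fy=2,interpolation=cv2.INTER_CUBIC) for i in ims]))
E
```

```text
time: 2.82
tool_pos: [0.4956, -0.2667, 0.1544]
ee_rot: [-3.137, -0.004, 1.655]
wrist_force: [-0.3, -0.4, -1.3]
width: 0.0615
finger_force: 0.0
time: 3.32
tool_pos: [0.497, -0.2701, 0.1583]
ee_rot: [3.14, 0.001, 1.652]
wrist_force: [-0.4, -0.4, -0.1]
width: 0.0247
finger_force: 0.0
```

View pics/g.png

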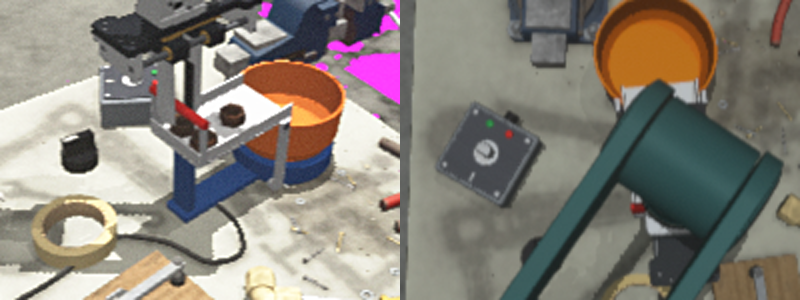

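The fingers straddle the bar but are still closing (the bar is 12 mm thick). Nothing has been disturbed. I'll finish closing and compute the arc.

```bash
python3 -m handwheel '[[0,0,0,0,0,0],[0,0,0,0,0,0],[0,0,0,0,0,0],[0,0,0,0,0,0]]'
python3 -c "
import numpy as np
for t in np.arange(.055,1.11,.055):
    v=np.array([-128,60]);c,s=np.cos(t),np.sin(t);w=np.array([c*v[0]+s*v[1],-s*v[0]+c*v[1]])-v;print(round(t,3),(w/200).round(3),np.degrees(t/2).round(1)/30)"
```

```text
time: 3.75
tool_pos: [0.4962, -0.2701, 0.1576]
ee_rot: [-3.14, 0.0, 1.652]
wrist_force: [-3.7, 0.1, 1.3]
width: 0.0112
finger_force: 30.0
0.055 [0.017 0.035] 0.05333333333333334
0.11 [0.037 0.068] 0.10666666666666667
0.165 [0.058 0.101] 0.15666666666666668
0.22 [0.081 0.132] 0.21
0.275 [0.106 0.163] 0.26333333333333336
0.33 [0.132 0.191] 0.31666666666666665
0.385 [0.16  0.218] 0.36666666666666664
0.44 [0.189 0.244] 0.42
0.495 [0.219 0.268] 0.47333333333333333
0.55 [0.251 0.29 ] 0.5266666666666667
0.605 [0.284 0.311] 0.5766666666666667
0.66 [0.318 0.329] 0.63
0.715 [0.353 0.346] 0.6833333333333333
0.77 [0.389 0.361] 0.7366666666666667
0.825 [0.426 0.374] 0.7866666666666667
0.88 [0.463 0.384] 0.84
0.935 [0.501 0.393] 0.8933333333333333
0.99 [0.54 0.4 ] 0.9466666666666667
1.045 [0.578 0.404] 0.9966666666666666
1.1 [0.617 0.406] 1.05
```

```bash
python3 -m handwheel '[[0,0.017,-0.035,0,0,0],[0,0.037,-0.068,0,0,0],[0,0.058,-0.101,0,0,0],[0,0.081,-0.132,0,0,0],[0,0.106,-0.163,0,0,0],[0,0.132,-0.191,0,0,0],[0,0.16,-0.218,0,0,0],[0,0.189,-0.244,0,0,0],[0,0.219,-0.268,0,0,0],[0,0.251,-0.29,0,0,0]]'
```

```text
time: 4.58
tool_pos: [0.5449, -0.2652, 0.2176]
ee_rot: [-3.137, -0.001, 1.651]
wrist_force: [-8.7, 1.9, 5.0]
width: 0.0109
finger_force: 30.0
```

```bash
python3 -m handwheel '[[0,0.033,-0.021,0,0,0],[0,0.067,-0.039,0,0,0],[0,0.102,-0.056,0,0,0],[0,0.138,-0.071,0,0,0],[0,0.175,-0.084,0,0,0],[0,0.212,-0.094,0,0,0],[0,0.25,-0.103,0,0,0],[0,0.289,-0.11,0,0,0],[0,0.327,-0.114,0,0,0],[0,0.345,-0.115,0,0,0]]' && python3 -m handwheel '[[0,0,0,0,0,0],[0,0,0,0,0,0],[0,0,0,0,0,0],[0,0,0,0,0,0]]'
python3 - <<'E'
from h import *
ims=[viewer.snapshot("side")[130:280,210:410,::-1],viewer.snapshot("top")[80:230,200:400,::-1]]
cv2.imwrite("pics/tip.png",np.hstack([cv2.resize(i,None,fx=2,fy=2,interpolation=cv2.INTER_CUBIC) for i in ims]))
E
```

```text
time: 5.42
tool_pos: [0.6173, -0.2587, 0.24]
ee_rot: [3.139, -0.001, 1.654]
wrist_force: [-3.9, 3.8, 6.6]
width: 0.0112
finger_force: 30.1
time: 5.75
tool_pos: [0.6174, -0.2587, 0.2399]
ee_rot: [3.137, -0.001, 1.654]
wrist_force: [-2.0, 3.8, 4.9]
width: 0.0111
finger_force: 30.1
```

View pics/tip.png

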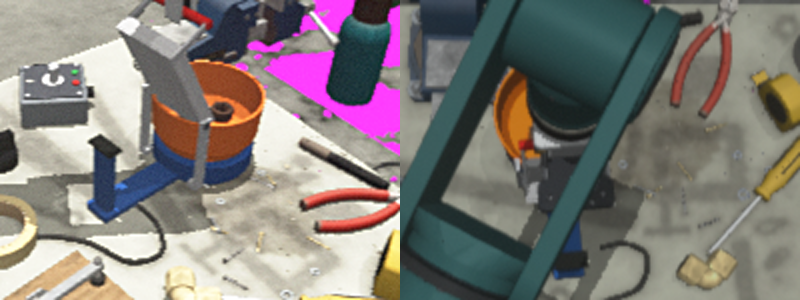

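The tray stands steeply tilted, and one nut is visible in the bowl at about (225,112). The other two are hidden, so I'll lower the tray and check from above on the way to the knob.

```bash
python3 -m handwheel '[[0,-0.055,0.005,0,0,0],[0,-0.133,0.021,0,0,0],[0,-0.207,0.044,0,0,0],[0,-0.278,0.076,0,0,0],[0,-0.345,0.115,0,0,0],[0,-0.407,0.161,0,0,0],[0,-0.464,0.214,0,0,0],[0,-0.515,0.273,0,0,0],[0,-0.559,0.337,0,0,0],[0,-0.594,0.402,0,0,0]]' && python3 -m handwheel '[[0,0,0,0,0,0],[0,0,0,0,0,0],[0,0,0,0,0,0],[0,0,0,0,0,0]]' -0.3 && python3 -m handwheel '[[0,0,-0.2,0,0,0],[0,0,-0.4,0,0,0],[0.3,-0.2,-0.5,0,0,-1],[0.6,-0.4,-0.5,0,0,-1],[0.8,-0.4,-0.5,0,0,-1],[0.8,-0.4,-0.5,0,0,-1],[0.8,-0.4,-0.5,0,0,-1],[0.8,-0.4,-0.5,0,0,-1]]'
python3 - <<'E'
from h import *
ims=[viewer.snapshot("side")[130:280,210:410,::-1],viewer.snapshot("top")[80:230,200:400,::-1]]
cv2.imwrite("pics/chk.png",np.hstack([cv2.resize(i,None,fx=2,fy=2,interpolation=cv2.INTER_CUBIC) for i in ims]))
print(go([.4422,-.1075,.1],np.radians(179)))
E
```

```text
time: 6.68
tool_pos: [0.4984, -0.2704, 0.1586]
ee_rot: [3.137, 0.002, 1.652]
wrist_force: [-0.2, -0.7, 1.7]
width: 0.0107
finger_force: 30.0
time: 7.02
tool_pos: [0.4984, -0.2702, 0.1589]
ee_rot: [3.14, 0.001, 1.652]
wrist_force: [-0.3, -0.3, 0.1]
width: 0.0342
finger_force: 0.0
time: 7.68
tool_pos: [0.4043, -0.1146, 0.2603]
ee_rot: [3.138, 0.004, 2.179]
wrist_force: [0.4, 0.2, 0.1]
width: 0.0611
finger_force: 0.0
(array([-0.064,  0.179,  0.795]), array([-0.   ,  0.006, -1.811]))
```

View pics/chk.png

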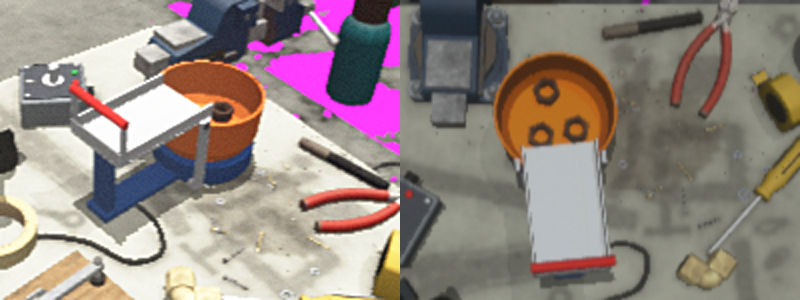

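All three nuts are in the bowl at (546,92), (541,135) and (576,129), and the tray is empty. Next is the knob.

```bash
python3 -m handwheel '[[-0.06,0.18,0.3,0,0,-1],[-0.06,0.18,0.5,0,0,-1],[-0.06,0.18,0.7,0,0,-1],[-0.06,0.18,0.7,0,0,-1],[-0.06,0.18,0.7,0,0,-1]]' && python3 -m handwheel '[[0,0,0,0,0,-0.81],[0,0,0,0,0,-0.81],[0,0,0,0,0,-0.81],[0,0,0,0,0,-0.81],[0,0,0,0,0,-0.81]]'
python3 -c "
from h import *
print(go([.4422,-.1075,.0225],np.radians(179)))"
```

```text
time: 8.2
tool_pos: [0.4376, -0.1059, 0.1109]
ee_rot: [-3.14, -0.014, 2.7]
wrist_force: [-0.6, -0.9, -0.1]
width: 0.0613
finger_force: 0.0
time: 8.62
tool_pos: [0.4424, -0.1078, 0.1199]
ee_rot: [-3.14, 0.003, 3.12]
wrist_force: [-0.1, -0.6, 0.1]
width: 0.0613
finger_force: 0.0
(array([0.002, 0.002, 0.487]), array([-0.002,  0.005, -0.008]))
```

```bash
python3 -m handwheel '[[0,0,0.15,0,0,0],[0,0,0.3,0,0,0],[0,0,0.4,0,0,0],[0,0,0.46,0,0,0],[0,0,0.483,0,0,0],[0,0,0.483,0,0,0],[0,0,0.483,0,0,0],[0,0,0.483,0,0,0]]' && python3 -m handwheel '[[0,0,0,0,0,0],[0,0,0,0,0,0],[0,0,0,0,0,0],[0,0,0,0,0,0],[0,0,0,0,0,0],[0,0,0,0,0,0],[0,0,0,0,0,0],[0,0,0,0,0,0],[0,0,0,0,0,0],[0,0,0,0,0,0]]' 1
```

```text
time: 9.28
tool_pos: [0.4423, -0.107, 0.0232]
ee_rot: [-3.141, 0.003, 3.122]
wrist_force: [-0.0, -0.4, 0.2]
width: 0.0612
finger_force: 0.0
time: 10.12
tool_pos: [0.4408, -0.1063, 0.0215]
ee_rot: [3.142, -0.0, 3.123]
wrist_force: [-0.5, 0.2, 0.7]
width: 0.0138
finger_force: 30.0
```

```bash
python3 -m handwheel '[[0,0,-0.1,0,0,0],[0,0,-0.3,0,0,0],[0,0,-0.5,0,0,0],[0,0,-0.5,0,0,0],[0,0,-0.5,0,0,0]]' >/dev/null
python3 -c "
from h import *
print(go([.571,-.0405,.121],np.radians(150.6)))"
```

```text
(array([-0.635,  0.344,  0.021]), array([-0.001,  0.013,  0.945]))
```

```bash
python3 -m handwheel '[[-0.15,0.08,0,0,0,0.2],[-0.3,0.16,0,0,0,0.4],[-0.45,0.24,0,0,0,0.6],[-0.57,0.31,0,0,0,0.8],[-0.635,0.344,0,0,0,0.945],[-0.635,0.344,0.02,0,0,0.945],[-0.635,0.344,0.02,0,0,0.945],[-0.635,0.344,0.02,0,0,0.945]]'
python3 - <<'E'
from h import *
for i in range(4):
    viewer.snapshot("top"); print(go([.571,-.0405,.09],np.radians(150.6)))
ims=[viewer.snapshot("side")[140:200,205:265,::-1],viewer.snapshot("top")[160:220,160:220,::-1]]
a=[cv2.resize(i,(400,400),interpolation=cv2.INTER_CUBIC) for i in ims]
cv2.imwrite("pics/hov.png",np.clip(np.hstack(a)*1.6,0,255).astype(np.uint8))
E
```

```text
time: 11.2
tool_pos: [0.5672, -0.04, 0.1153]
ee_rot: [-3.14, -0.004, 2.63]
wrist_force: [0.2, 0.5, -0.4]
width: 0.0138
finger_force: 30.0
(array([-0.017,  0.008,  0.131]), array([-0.002, -0.005,  0.001]))
(array([-0.015,  0.007,  0.134]), array([-0.001, -0.003,  0.   ]))
(array([-0.013,  0.007,  0.136]), array([-0.001, -0.001, -0.   ]))
(array([-0.012,  0.006,  0.138]), array([-0.   ,  0.   , -0.001]))
```

View pics/hov.png

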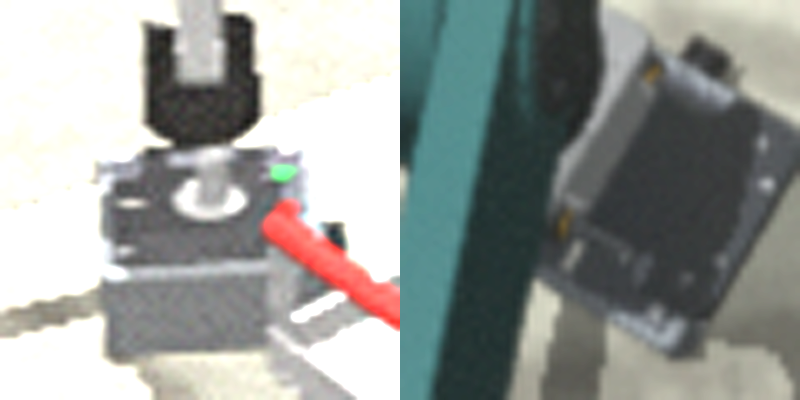

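The side view shows the knob's skirt centred at x≈203 and the shaft at about 212. That is about 3 mm short along the tool's −x, matching the residual computed. I'll correct and lower to just above the shaft.

```bash
python3 -m handwheel '[[-0.012,0.006,0,0,0,0],[-0.012,0.006,0.03,0,0,0],[-0.012,0.006,0.06,0,0,0],[-0.012,0.006,0.06,0,0,0],[-0.012,0.006,0.06,0,0,0],[-0.012,0.006,0.06,0,0,0]]'
python3 -c "
from h import *
viewer.snapshot('top');print(go([.571,-.0405,.09],np.radians(150.6)))
X=np.array([.571,-.0405,0])
for z in(.05,.076,.085,.105):print(z,(proj('side',X+[0,0,z],1)-[15,-5])*6.67)"
```

```text
time: 12.0
tool_pos: [0.5716, -0.0399, 0.1051]
ee_rot: [-3.141, -0.001, 2.629]
wrist_force: [-0.5, -0.1, -0.4]
width: 0.0138
finger_force: 30.0
(array([ 0.002, -0.004,  0.077]), array([ 0., -0.,  0.]))
0.05 [208.2913851  194.72126819]
0.076 [206.25783788 146.0544992 ]
0.085 [205.53945298 128.86214137]
0.105 [203.91553846  89.99868556]
```

```bash
python3 -m handwheel '[[0,0,0.01,0,0,0],[0,0,0.02,0,0,0],[0,0,0.03,0,0,0],[0,0,0.04,0,0,0],[0,0,0.05,0,0,0],[0,0,0.06,0,0,0],[0,0,0.06,0,0,0],[0,0,0.06,0,0,0]]'
```

```text
time: 12.72
tool_pos: [0.5715, -0.0398, 0.094]
ee_rot: [3.141, -0.0, 2.629]
wrist_force: [-2.0, 0.8, 2.9]
width: 0.0138
finger_force: 30.0
```

Only 2.9 N at about 4.5 mm past the tip, below the spring's 4 N preload, so the knob is going on. I'll continue.

```bash
python3 -m handwheel '[[0,0,0.01,0,0,0],[0,0,0.02,0,0,0],[0,0,0.03,0,0,0],[0,0,0.04,0,0,0],[0,0,0.05,0,0,0],[0,0,0.05,0,0,0],[0,0,0.05,0,0,0]]' && python3 -m handwheel '[[0,0,0.01,0,0,0],[0,0,0.02,0,0,0],[0,0,0.03,0,0,0],[0,0,0.03,0,0,0],[0,0,0.03,0,0,0],[0,0,0.03,0,0,0]]'
```

```text
time: 13.3
tool_pos: [0.5711, -0.0395, 0.0825]
ee_rot: [-3.142, -0.002, 2.629]
wrist_force: [-3.1, 0.6, 0.3]
width: 0.0139
finger_force: 30.0
time: 13.8
tool_pos: [0.5712, -0.0395, 0.0778]
ee_rot: [3.142, -0.001, 2.629]
wrist_force: [-6.0, 3.4, 5.1]
width: 0.0139
finger_force: 30.0
```

```bash
python3 -m handwheel '[[0.003,0,0.005,0,0,0],[0.003,0,0.01,0,0,0],[0.003,0,0.015,0,0,0],[0.003,0,0.02,0,0,0],[0.003,0,0.02,0,0,0],[0.003,0,0.02,0,0,0]]' && python3 -m handwheel '[[0,0,0.005,0,0,0],[0,0,0.01,0,0,0],[0,0,0.01,0,0,0],[0,0,0.01,0,0,0],[0,0,0.01,0,0,0],[0,0,0.01,0,0,0]]'
```

```text
time: 14.3
tool_pos: [0.5712, -0.0395, 0.0745]
ee_rot: [3.141, 0.0, 2.629]
wrist_force: [-4.7, 2.6, 7.7]
width: 0.0136
finger_force: 30.0
time: 14.8
tool_pos: [0.5712, -0.0395, 0.0734]
ee_rot: [3.141, 0.0, 2.629]
wrist_force: [-7.2, 3.0, 10.3]
width: 0.0137
finger_force: 30.0
```

```bash
python3 -m handwheel '[[0,0,0.005,0,0,0],[0,0,0.008,0,0,0],[0,0,0.008,0,0,0],[0,0,0.008,0,0,0],[0,0,0.008,0,0,0],[0,0,0.008,0,0,0]]'
python3 - <<'E'
from h import *
i=viewer.snapshot("side")[150:200,205:265,::-1]
o=robot.get_obs();print(o["tool_pos"],o["wrist_force"])
cv2.imwrite("pics/end.png",np.clip(cv2.resize(i,(600,500),interpolation=cv2.INTER_CUBIC)*1.6,0,255).astype(np.uint8))
for z in (.05,.052,.06,.072,.098):print(z,(proj("side",np.array([.571,-.0405,z]),1)-[15,5])*10)
E
```

```text
time: 15.3
tool_pos: [0.5713, -0.0395, 0.0733]
ee_rot: [3.141, 0.001, 2.629]
wrist_force: [-8.8, 2.8, 15.7]
width: 0.0142
finger_force: 30.0
[ 0.57128557 -0.03951145  0.07335631] [-9.08081903  2.71714882 15.67633388]
0.05 [312.28093719 191.93593432]
0.052 [312.04965614 186.40092578]
0.06 [311.11917905 164.13278605]
0.072 [309.70719883 130.3413333 ]
0.098 [306.57913035  55.48052639]
```

View pics/end.png

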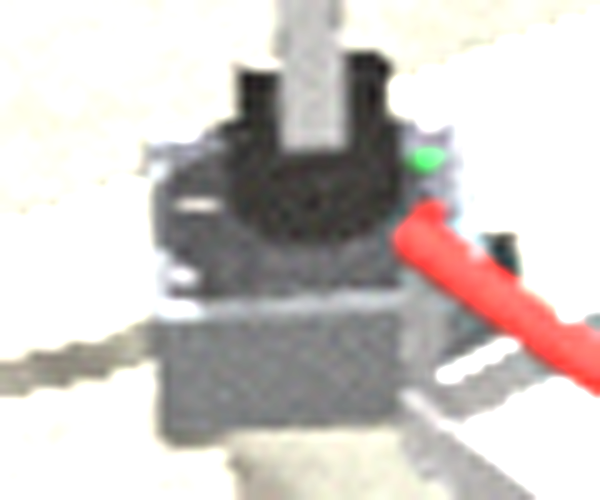

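The knob sits home with its skirt just above the lid: the bottom edge is at y≈243, which matches z≈0.052. The shaft is on its stop, since the force rose to 15.7 N with no further travel. I'm handing the job in with the knob held pressed.

```bash
python3 -c "
from bench import robot
print(robot.close_job())"
```

```text
the job is handed in; nothing more can be done
None
```

The job is handed in: all three nuts are in the bowl, and the knob is fitted fully home and held pressed to the shaft's stop with the gripper still closed on it, at about 15 s of the 45 s limit.

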